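Lock the card terminal on its swivel stand

ROBOT

A 6-joint arm with a two-finger parallel gripper is mounted at the origin on the work surface. World frame = base frame: x ahead of the robot, y to its left, z up, the work surface at z = 0. Lengths are in m, angles in rad, forces in N, time in s.
With the tool pointing down it reaches from about 0.35 to 0.775 m from the base axis. Payload 5.5 kg.
Tool frame: the origin (TCP) lies where the fingers leave the gripper's body, on its centre line; the fingertips stand env.tip_reach ahead of it and the grasp point (between the pads) lies 54 mm ahead of it (env.tip_reach is the distance from the TCP to the fingertips, in m); z points along the fingers, y is the line along which they close (so a half turn about z gives the same grasp; the last joint's range is limited). The gripper opens to 85 mm and grips with 20 to 120 N. Pads are 22 mm wide; open, the fingers measure 114 mm over their backs; the gripper's body (76 mm by 85 mm) begins 54 mm behind the grasp point. The pads swing forward as they close: fully open they stand 13 mm farther back than shut.
Start: joints at [-1.407, 0.313, 0.046, 1.304, 0, 1.431], TCP at [0.172, -0.549, 0.304] pointing down, gripper open.
Joint ranges: [-2.76, 2.76], [-0.86, 1.69], [-1.03, 1.26], [-2.2, 2.34], [-1.47, 1.5], [-3.14, 3.14]. Speed limits (rad/s): [2.57, 2.57, 3.14, 3.14, 3.14, 3.14].

INTERFACE

Orientations are given as a unit quaternion [w, x, y, z].
In Python, from workcell import status, optics, hand_in, env gives the robot as it stands.
- The arm moves only by the shell command python3 -m handwheel 'ROWS' [FORCE]. ROWS is a JSON object whose one key "deltas" holds a list of rows, each a list of 5 numbers: the opening, from -1 (shut) to 1 (fully open), then the shift along the tool's x, y, z in units of 40 mm (1.0 is 40 mm), then the turn about the tool's z in units of 10 degrees (1.0 is 10 degrees). In form: {"deltas": [[jaw, x, y, z, roll], ...]}. A call has 1 to 20 rows; each row shifts and turns the commanded pose from where the row before left it, along the tool's axes as they then stand; what a row does not reach is not made up. A row lasts 1/8 s, in which the tool goes at most 62.5 mm and 10.7 degrees, less where a joint would pass 70% of its speed; a pose out of reach is approached as far as the arm can. A call is refused whole if a number of a shift passes 1 or a number of a turn 1, either way. A call with a gripper value outside its range is refused whole. The fingers move at their own pace and stop on an object; FORCE is the grip in N (left out, the last holds). Time passes only in rows, so rows that do not move let the fingers close. It gives the time, the measured TCP pose, the force, the opening and the grip force at its end, in the units of the state.
- status.get_state(): the state, without advancing time (a new reading comes with each control period).
- optics.read_camera(name): name is "scene" or "top" or "wrist"; returns a dict with "frame" (480x640x3 uint8, red, green, blue), "depth" (480x640 float32, m along the optical axis (not along the pixel's ray), 0 where there is no reading), "vfov" (degrees; the focal length in pixels is half the picture's height over the tangent of half this angle, whatever the lens; pixels are square), "cx", "cy" (the principal point, pixels), "origin" and "attitude" of the camera in the world. Camera axes: x right, y down, z forward; pixel columns grow to the right and rows downward; lengths in m; the calibration is good to about 2 mm. The wrist camera is an equidistant fisheye: a pixel r from the principal point sees the ray r / f radians off the axis. A picture is of the moment at which its call begins.
- hand_in(): hands the job in; it is judged then, once.
The state is a dict: "clock": time; "joint_pos": joint angles; "qvel": joint speeds; "tau": joint torques, N m; "tcp_pos": TCP position; "orientation": TCP orientation; "wrist_force": force on the tool from outside, world axes, zero at the start; "ft_torque": the same for the moment, N m; "finger_gap": finger opening in m; "grip_force": force on a finger pad.
Only numpy, scipy, OpenCV 4.12 (cv2) and the standard library are available. Lean on these libraries where they do the work, as an engineer would, in place of code of your own. Each camera call takes 0.05 s, during which the arm holds its last target. There are 200 camera calls.

TASK

The card terminal has been left swung round on its security stand: turn it back until the hole in its steel locking arm lines up with the hole in the lock pocket, and push the lock pin from the tool block through both, right down to its collar. Then slide the steel cover fully shut over the pin. Leave the drivers and the other things on the desk where they are.

Things in the scene. Friction and masses are not known exactly. Their poses are not given: they have to be found in the camera images.
- stand: Grey base of the card terminal's security stand, fixed, 104 wide (its x) x 292 long (its y, -60 to 232) mm. Origin: on the desk, on the vertical swivel axis; z up; +y points to the lock pocket. The pocket, open towards the swivel, lies between two walls (inner faces x = +-43, y = 68 to 232, tops z = 71 mm; the arm swings in by a slot in the -x wall). From y = 150 on: cable box, top z = 40.
- lock_hole (a point): Centre of the mouth of the lower lock hole, at (0, 110, 30) mm in the stand's frame; axes as the stand's. Vertical hole 12 mm wide, 22 mm deep, chamfered, in a dark steel block 50 x 50 mm with its top at z = 30, standing in the lock pocket. Hidden under the locking arm once the arm is over it.
- swivel (a joint): Turn of the terminal with its steel disc and locking arm about the vertical swivel axis, rad, counter-clockwise from above; 0 when the two holes line up (no stop or click there; it can be passed); runs from -0.25 to 1.4. Stays where it is left (friction about 0.15 N m). The pin enters when within about 0.02; its tapered nose then centres the arm.
- terminal_grip (a point): Point on the swivel axis, 64 mm above the desk, inside the card terminal; turns with it. Terminal: black block 62 wide (this y) x 130 long (this x) x 22 mm thick, tilted 20 degrees up towards +x; mid-thickness at 62 mm on the axis, top edge at 95 mm. Its upright long sides, 62 mm apart, can be gripped from above. Below it a steel disc, radius 54 mm, top at 38 mm.
- upper_hole (a point): Centre, on the top face (38 mm above the desk), of the hole in the locking arm, 110 mm from the swivel axis along the +y of terminal_grip's frame. The arm is a steel plate 36 mm wide, 6 mm thick, reaching 132 mm from the axis; hole 13 mm.
- lock_pin: Steel lock pin, about 60 g, upright in one of the tool block's holes. Origin: centre of its lower tip; z up to the head. Shank 10 mm thick, 28 long, nose tapered to 6 mm; collar 24 wide, 4 thick; round knob 18 wide, 18 tall; 50 mm in all. In the tool block its tip is 8 mm above the desk. Home in the stand, collar on the locking arm: tip 10 mm, knob top 60 mm above the desk.
- tool_block: Wooden block fixed to the desk, 170 (its x) x 50 (its y) x 36 mm high, with three 12 mm holes 55 mm apart along its x; origin in the centre of its underside. Holds the lock pin and two stubby drivers, one in each hole, in any order.
- cover (a joint): Slide of the flat steel cover along the stand's +y, m: 0 fully shut (end stop), 0.085 fully open. Friction about 1.5 N; stays where it is left. Plate 84 wide x 60 long x 4 mm, 63 to 67 mm above the desk; shut it covers y = 84 to 144 mm of the stand. It clears the pin's knob by 3 mm if the pin is fully home, and else strikes it.
- cover_tab (a point): Middle of the top of the cover's upright finger tab, 84 mm above the desk, at y = 137 mm + joint cover in the stand's frame; moves with the cover. Tab 44 mm wide (stand's x), 8 mm thick (stand's y), standing 17 mm above the cover.
- screwdriver: Stubby screwdriver standing in the tool block, fat grey handle 29 mm wide, top 90 mm above the desk. Origin at its lower tip. Leave alone.
- nut_driver: Stubby nut driver standing in the tool block, grey handle 25 mm wide, top 90 mm above the desk. Origin at its lower tip. Leave alone.
- tape_roll: Roll of grey tape lying flat, 100 mm wide, 48 mm high; origin centre of underside. Leave alone.
- marker: Marker pen lying on the desk, 137 mm long, 14 mm thick; origin at its middle on the desk. Leave alone.
- keys: Bunch of keys with a black fob, about 110 mm across, 12 mm high; origin in the ring on the desk. Leave alone.
- stapler: Black stapler, 140 x 36 x 58 mm high; origin centre of underside. Leave alone.
- calculator: Grey desk calculator, 130 x 80 x 16 mm; origin centre of underside. Leave alone.

How it is judged:
By the outcome, as a careful person would: the job done as asked, in the order asked, and still so for the second after the job is handed in, with the robot touching nothing.
It also fails if it takes over 70 s, if anything falls off the work surface, if the arm or the gripper's body presses on something with over 40 N, if the wrist force passes 120 N, or if a joint passes its speed limit or range.

## Working session

There is one attempt and no reset: what is moved stays moved. The work goes in short steps, Python scripts to look and compute and a shell command to move; the robot and the scene stay as the last step left them, time stands still between calls to the robot, and variables do not carry over. Pictures are saved under pics/ and viewed, at most 10 in all, crops included, and the job is handed in when it is done.

```bash
mkdir -p pics; ls; cat > h.py <<'E'
import numpy as np, cv2
from scipy.spatial.transform import Rotation as R
from workcell import status, optics, env
def rot(a):
    a=np.array(a,float)
    return a if a.shape==(3,3) else R.from_quat(a[[1,2,3,0]]).as_matrix()
def pts(c):
    """world point per pixel from depth (pinhole)"""
    f=240/np.tan(np.radians(c['vfov'])/2); v,u=np.mgrid[:480,:640]; d=c['depth']
    p=np.stack([(u-c['cx'])/f*d,(v-c['cy'])/f*d,d],-1)
    return p@rot(c['attitude']).T+np.array(c['origin'])
def save(n,im): cv2.imwrite('pics/'+n+'.png',im[...,::-1])
E
python3 - <<'E'
from h import *
s=status.get_state(); print(s); print(env.tip_reach)
for n in ['top','scene']:
    c=optics.read_camera(n); save(n+'0',c['frame']); print(n,c['vfov'],c['cx'],c['cy'],c['origin'],c['attitude'],(c['depth']>0).mean())
    np.savez(n+'0.npz',**c)
E
```

```text
pics
{'clock': 0.0, 'joint_pos': array([-1.40660503e+00,  3.14015208e-01,  4.49965796e-02,  1.30359760e+00,
        3.62619881e-05,  1.43118617e+00]), 'qvel': array([-0.00015411,  0.00024376,  0.00095529, -0.00070353, -0.001271  ,
        0.00168445]), 'tau': array([ 1.01685188e-06, -4.80632722e+01,  2.98527753e+01,  1.97077473e-02,
       -1.25760089e-04,  4.28493891e-06]), 'tcp_pos': array([ 0.17194331, -0.54830268,  0.30300752]), 'orientation': array([-9.10106814e-04,  9.88484844e-01,  1.51317167e-01,  6.94606361e-06]), 'wrist_force': array([ 0.97534724, -0.30102604,  0.29893664]), 'ft_torque': array([ 0.03511345, -0.02878049,  0.01616752]), 'grip_force': 0.0, 'finger_gap': 0.08539298976240355}
0.0726
top 48.70296344263026 324.94514462780296 240.85888192245451 [ 0.41184912 -0.05285524  1.40934205] [-0.03349843  0.71108473 -0.70172143  0.0286949 ] 0.99619140625
scene 49.96320021005799 319.9864370401978 239.54913179092827 [0.94754368 0.30458345 0.90804756] [-0.12162493  0.39310639  0.87560646 -0.25295862] 0.995986328125
```

View pics/top0.png

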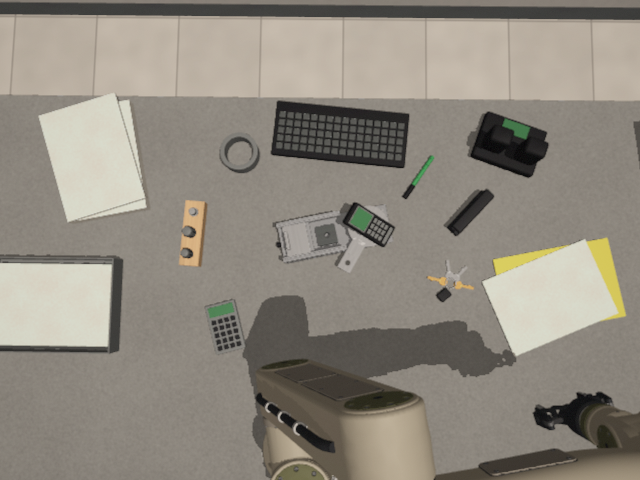

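View pics/scene0.png

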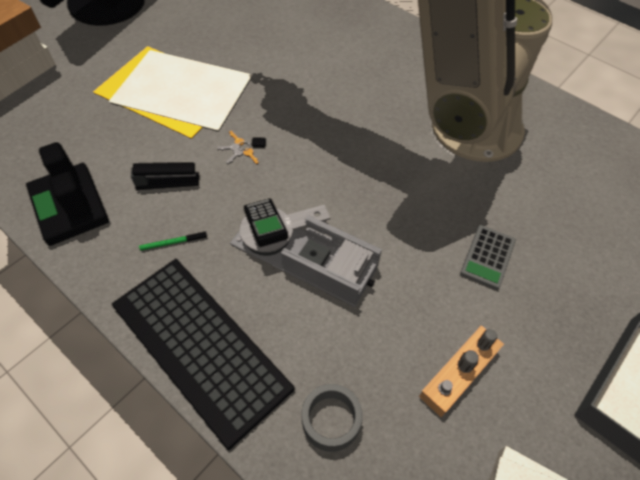

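The top view shows the stand with its pocket at (275–345, 238), the terminal at (368, 225), the arm hole near (348, 262), and the block at (193, 233). The pin (light and short) is at (193, 211), with the two drivers at (188, 232) and (187, 253). The scene view confirms this: the short pin is at (446, 387).

```bash
python3 - <<'E'
from h import *
c=np.load('top0.npz'); P=pts(c); im=c['frame']
s=np.load('scene0.npz')
a=cv2.resize(im[180:290,260:410],None,fx=5,fy=5,interpolation=cv2.INTER_CUBIC)
save('crop0',a)
# pin
for n,(u,v) in dict(desk=(260,330),blk1=(196,222),pin=(193,211),d1=(188,232),d2=(187,253),hole=(349,262),arm=(352,255),box=(298,237),wall=(310,216)).items(): print(n,P[v,u].round(4))
Z=P[...,2]
print('Z map mm'); print((Z[200:275:3,270:400:5]*1000).round().astype(int))
m=(im[...,0].astype(int)-im[...,2]>60).astype(np.uint8); m[:, :170]=0;m[:,215:]=0;m[:190]=0;m[280:]=0
pp=P[(m>0)&(abs(Z-.036)<.006)]; print('block',len(pp),cv2.minAreaRect((pp[:,:2]*1000).astype(np.float32)))
for lo,hi in((.048,.064),(.075,.1)):
    q=(Z>lo)&(Z<hi); q[:, :170]=0;q[:,215:]=0;q[:190]=0;q[280:]=0
    n,l,st,ce=cv2.connectedComponentsWithStats(q.astype(np.uint8))
    for i in range(1,n):
        if st[i,4]>10: print(lo,st[i,4],ce[i],np.median(P[l==i],0).round(4),P[l==i].mean(0).round(4),np.ptp(P[l==i],0).round(3))
E
```

```text
desk [0.2985 0.1252 0.0006]
blk1 [0.5778 0.2944 0.0376]
pin [0.6039 0.2981 0.0573]
d1 [0.5461 0.3005 0.0893]
d2 [0.4937 0.3027 0.0832]
hole [ 0.4806 -0.1072 -0.0014]
arm [ 0.4971 -0.1134  0.0357]
box [0.5389 0.0256 0.07  ]
wall [ 0.5929 -0.0041  0.0706]
Z map mm
[[  -3    2    0   -6    2   -2    0   -1   -2    0   -3   -3   -2    5
    -1    1    2   -3   -5    2  -10   -3    0    3   -8    0]
 [   2   -5    7   -1   -2    0    3    0   -4    2    2    1    0    2
    -2    3    4   96   -5    1    4    4    0    5   -4   -2]
 [  -2    2    3    2   -5    0    1    1   -2    2    0    2    0   -3
    -1   -3   78   93   90   38   35    8    8    8   -3   -8]
 [   1    1   -4    2    5    0    3    5    3    5   -3    1    1   -1
     6   -4   96   93   92   82   36   39   12 1409   -1    2]
 [   1    6   -2    2    0   -4   -1   -1    4    1    1    1   70   71
     6    7   96   87   85   82   78   38   43    9    0    2]
 [   2   -4   -2   -4    1   -1   -4   -2    7   76   68   67   71   73
     7   84   94   94   86   83   76   66   35   37   -3    3]
 [   0   -1    1   -1   -3 
[... 2355 characters left out ...]
8    1    3   -3    2   -1    1    4    2    2]
 [  -4   -3    0    0    0    4   -4   -2    4    5   -1    3    2   -1
     0    6   -1   -3   -2   -5    3    2   -3    1    1   -3]]
block 877 ((550.6280517578125, 306.11785888671875), (50.819061279296875, 169.51840209960938), 86.20101165771484)
0.048 43 [191.55813953 210.51162791] [0.6047 0.3031 0.0576] [0.6051 0.302  0.0569] [0.018 0.016 0.016]
0.048 16 [190.0625 253.3125] [0.4943 0.3026 0.0556] [0.4947 0.3023 0.0553] [0.023 0.008 0.012]
0.075 97 [186.71134021 230.70103093] [0.5493 0.3042 0.0871] [0.5496 0.3047 0.0862] [0.026 0.022 0.02 ]
0.075 78 [184.44871795 252.12820513] [0.4957 0.3085 0.0873] [0.4956 0.3084 0.0862] [0.023 0.021 0.021]
```

View pics/crop0.png

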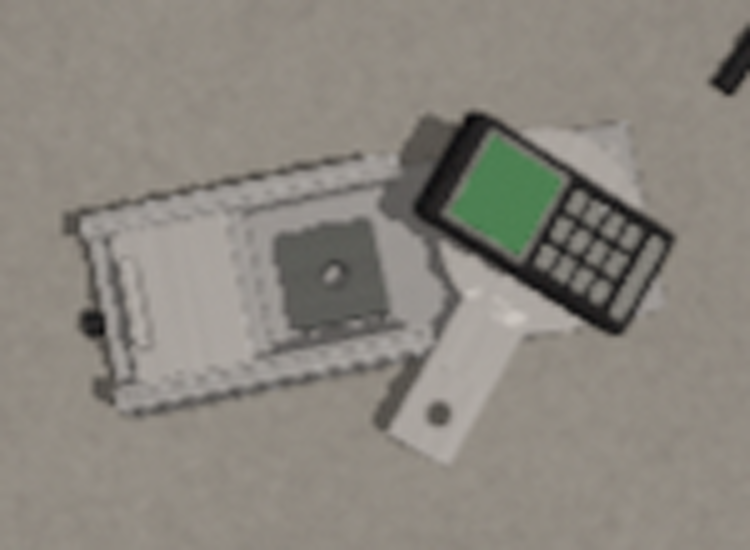

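The crop shows the lower lock hole at about (327.0, 234.2), the arm hole at (347.8, 262.6), the dark block around the lock hole, and the cover fully open with its tab at the far left.

```bash
cat >> h.py <<'E'
def ray(c,u,v,z):
    """pinhole pixel(s) -> world on plane z"""
    f=240/np.tan(np.radians(c['vfov'])/2); u=np.atleast_1d(u).astype(float); v=np.atleast_1d(v).astype(float)
    d=np.stack([(u-c['cx'])/f,(v-c['cy'])/f,np.ones_like(u)],-1)@rot(c['attitude']).T; o=np.array(c['origin'])
    return o+d*((z-o[2])/d[:,2])[:,None]
E
python3 - <<'E'
from h import *
c=np.load('top0.npz'); P=pts(c); im=c['frame'].astype(int); Z=P[...,2]; g=im.sum(2)/3
L=ray(c,327,234.2,.03)[0]; U=ray(c,347.8,262.6,.038)[0]; print('L',L.round(4),'U',U.round(4))
# hole blobs
def blob(u,v,r,hi):
    w=g[v-r:v+r+1,u-r:u+r+1]; yy,xx=np.mgrid[v-r:v+r+1,u-r:u+r+1]; k=(hi-w).clip(0); return (xx*k).sum()/k.sum(),(yy*k).sum()/k.sum()
print('armhole',blob(348,262,4,110)); print(g[258:268,343:354].round().astype(int))
# dark block, z=30
m=np.zeros((480,640),np.uint8); m[222:250,312:342]=(g[222:250,312:342]<110); 
n,l,st,ce=cv2.connectedComponentsWithStats(m); i=1+st[1:,4].argmax(); v,u=np.nonzero(l==i); print('blk',st[i])
q=ray(c,u,v,.03); print(cv2.minAreaRect((q[:,:2]*1e3).astype(np.float32)), q.mean(0))
# stand top outline
m=((Z>.055)&(Z<.079)).astype(np.uint8); m[:,346:]=0; m[:200]=0; m[275:]=0;m[:,:262]=0
n,l,st,ce=cv2.connectedComponentsWithStats(m); k=st[:,4]>20;k[0]=0
v,u=np.nonzero(k[l]); q=ray(c,u,v,.071); print('stand',cv2.minAreaRect((q[:,:2]*1e3).astype(np.float32)))
# terminal dark outline: elevated region
m=((Z>.048)&(Z<.105)).astype(np.uint8); m[:, :340]=0; m[:,402:]=0; m[:198]=0; m[252:]=0
n,l,st,ce=cv2.connectedComponentsWithStats(m); i=1+st[1:,4].argmax(); q=P[l==i]; r=cv2.minAreaRect((q[:,:2]*1e3).astype(np.float32)); print('term',r)
# arm plate direction: z 38 points beyond disc
m=(abs(Z-.038)<.007); m[:244]=0; m[:,:338]=0; m[:,400:]=0
v,u=np.nonzero(m); q=ray(c,u,v,.038)
print('disc/arm pts',len(q)); np.save('da.npy',q)
# scene view of holes
s=np.load('scene0.npz'); gs=s['frame'].sum(2)
a=cv2.resize(s['frame'][190:300,225:385],None,fx=5,fy=5,interpolation=cv2.INTER_CUBIC); save('crop1',a)
E
```

```text
L [ 0.551  -0.0478  0.03  ] U [ 0.4771 -0.1026  0.038 ]
armhole (np.float64(347.3322404371585), np.float64(262.4393442622951))
[[165 165 165 166 164 165 167 168 167 166 164]
 [166 166 165 161 159 160 165 168 166 164 165]
 [166 165 159 137 118 122 145 162 164 165 166]
 [165 160 136 100  82  85 110 150 164 165 168]
 [165 158 123  87  82  81  90 142 164 167 170]
 [165 157 122  85  84  83 100 145 165 168 170]
 [165 161 137 103  88  85 122 155 167 169 170]
 [164 164 161 150 139 143 154 164 169 169 164]
 [163 165 168 166 162 163 164 168 170 167 154]
 [163 166 168 166 164 165 166 170 170 161 147]]
blk [315 224  26  26 448]
((545.6644287109375, -43.4997673034668), (60.240299224853516, 65.99876403808594), 12.088935852050781) [ 0.54554052 -0.04528394  0.03      ]
stand ((542.4287719726562, -6.49041748046875), (102.8690414428711, 163.54098510742188), 12.406768798828125)
term ((574.8712768554688, -152.48028564453125), (125.82637023925781, 62.309425354003906), 60.660484313964844)
disc/arm pts 413
```

View pics/crop1.png

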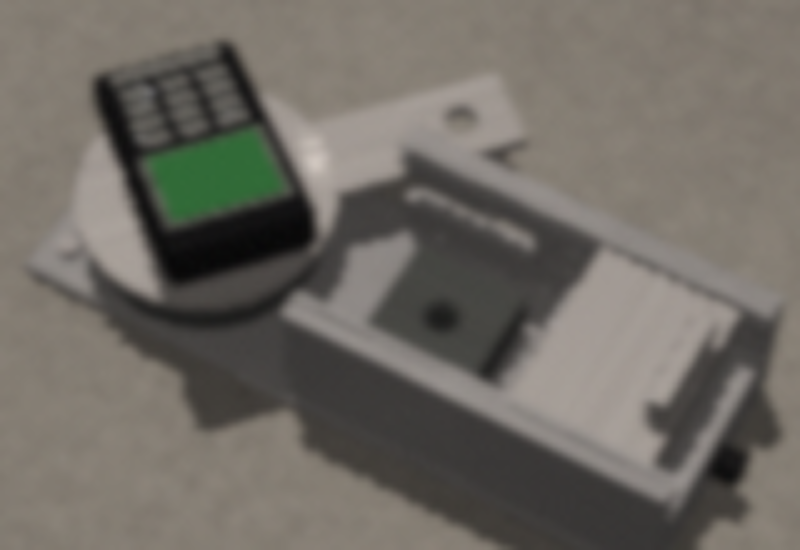

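Crop1 shows the arm hole at scene pixel (316.8, 213.0) and the lock hole at (312.8, 252.8). The top-view fits already agree: the stand-derived axis is about (0.5747, -0.153) and the terminal centre is (0.575, -0.1525).

```bash
python3 - <<'E'
from h import *
c=np.load('top0.npz'); s=np.load('scene0.npz')
Lt,Ls=ray(c,326.7,233.9,.03)[0],ray(s,312.8,252.8,.03)[0]
Ut,Us=ray(c,347.3,262.3,.038)[0],ray(s,316.8,213.0,.038)[0]
print(Lt,Ls,Ut,Us)
S=np.array([.5747,-.153])
for L,U in((Lt,Ut),(Ls,Us)):
    d=L[:2]-S; e=U[:2]-S; a=np.degrees([np.arctan2(d[1],d[0]),np.arctan2(e[1],e[0])]); print(np.hypot(*d),np.hypot(*e),a,a[1]-a[0], 'LU',np.hypot(*(U-L)[:2]), 2*np.degrees(np.arcsin(np.hypot(*(U-L)[:2])/.22)))
# shift in tool axes for TCP above S, roll so tool y along terminal y
t=status.get_state(); Rm=rot(t['orientation']); print(Rm.round(3))
print('shift tool',Rm.T@(np.array([*S,.25])-t['tcp_pos'])/.04)
y=np.degrees(np.arctan2(Rm[1,1],Rm[0,1])); print('tool y heading',y)
E
```

```text
[ 0.55178057 -0.0469919   0.03      ] [ 0.55129763 -0.04740037  0.03      ] [ 0.47784035 -0.10127661  0.038     ] [ 0.47759466 -0.10228386  0.038     ]
0.10845744859483679 0.10980483210921946 [102.19982578 151.89763089] 49.697805112951116 LU 0.09172779258071413 49.28366294352023
0.10816169947866382 0.10955168853402585 [102.49560121 152.42285325] 49.92725203841508 LU 0.09189301077036388 49.37836050911873
[[ 0.954  0.299 -0.   ]
 [ 0.299 -0.954  0.002]
 [ 0.    -0.002 -1.   ]]
shift tool [12.56397713 -6.41713776  1.34106072]
tool y heading -72.59596723663354
```

```bash
python3 -m handwheel '{"deltas":[[1,0.9,-0.46,0.1,0],[1,0.9,-0.46,0.1,0],[1,0.9,-0.46,0.1,0],[1,0.9,-0.46,0.1,0],[1,0.9,-0.46,0.1,0],[1,0.9,-0.46,0.1,0],[1,0.9,-0.46,0.1,0],[1,0.9,-0.46,0.1,0],[1,0.9,-0.46,0.1,0],[1,0.9,-0.46,0.1,0],[1,0.9,-0.46,0.1,0],[1,0.9,-0.46,0.1,0],[1,0.9,-0.46,0.1,0],[1,0.9,-0.46,0.1,0],[1,0,0,0,-0.9],[1,0,0,0,-0.9],[1,0,0,0,-0.9],[1,0,0,0,-0.9],[1,0,0,0,-0.9],[1,0,0,0,0]]}'
cat >> h.py <<'E'
def go(x,y,z,head=None):
    t=status.get_state(); Rm=rot(t['orientation']); p=t['tcp_pos']
    h=np.degrees(np.arctan2(Rm[1,1],Rm[0,1]))
    print('tcp',p.round(4),'yhead',h.round(2),'units',(Rm.T@(np.array([x,y,z])-p)/.04).round(3), '' if head is None else 'roll %.3f'%(((h-head+90)%180-90)/10), 'F',t['wrist_force'].round(1),'gap',t['finger_gap'].round(4),'grip',round(float(t['grip_force']),1),'t',t['clock'])
E
python3 -c "
from h import *
go(.5745,-.154,.118,152)
c=optics.read_camera('wrist'); save('w1',c['frame']); print(c['vfov'],c['cx'],c['cy'],c['origin'],c['attitude'])"
```

```text
clock: 2.6
tcp_pos: [0.5757, -0.152, 0.2474]
orientation: [-0.0, 0.856, 0.517, -0.0]
wrist_force: [-0.2, 1.0, 0.5]
finger_gap: 0.0853
grip_force: 0.0Traceback (most recent call last):
  File "<string>", line 3, in <module>
    go(.5745,-.154,.118,152)
    ~~^^^^^^^^^^^^^^^^^^^^^^
  File "h.py", line 21, in go
    print('tcp',p.round(4),'yhead',h.round(2),'units',(Rm.T@(np.array([x,y,z])-p)/.04).round(3), '' if head is None else 'roll %.3f'%(((h-head+90)%180-90)/10), 'F',t['wrist_force'].round(1),'gap',t['finger_gap'].round(4),'grip',round(float(t['grip_force']),1),'t',t['clock'])
                                                                                                                                                                                                    ^^^^^^^^^^^^^^^^^^^^^
AttributeError: 'float' object has no attribute 'round'
```

```bash
sed -i "s/t\['finger_gap'\].round(4)/round(float(t['finger_gap']),4)/" h.py
cat >> h.py <<'E'
def fish(c,u,v,z):
    f=240/np.tan(np.radians(c['vfov'])/2); dx,dy=u-c['cx'],v-c['cy']; r=np.hypot(dx,dy); a=r/f
    d=rot(c['attitude'])@np.array([np.sin(a)*dx/r,np.sin(a)*dy/r,np.cos(a)]); o=np.array(c['origin'])
    return o+d*(z-o[2])/d[2]
E
python3 -c "
from h import *
go(.5745,-.154,.118,152)
c=optics.read_camera('wrist'); save('w1',c['frame']); np.savez('w1.npz',**c); print(c['vfov'],c['cx'],c['cy'],c['origin'],c['attitude'])"
```

```text
tcp [ 0.5757 -0.152   0.2474] yhead -27.69 units [-0.057  0.     3.235] roll 0.031 F [-0.2  1.   0.5] gap 0.0853 grip 0.0 t 2.6
65.70646984690485 322.89293931894275 240.14330687257583 [ 0.61379086 -0.07905912  0.31778796] [ 0.1551501   0.95842997 -0.23636918 -0.0383413 ]
```

View pics/w1.png

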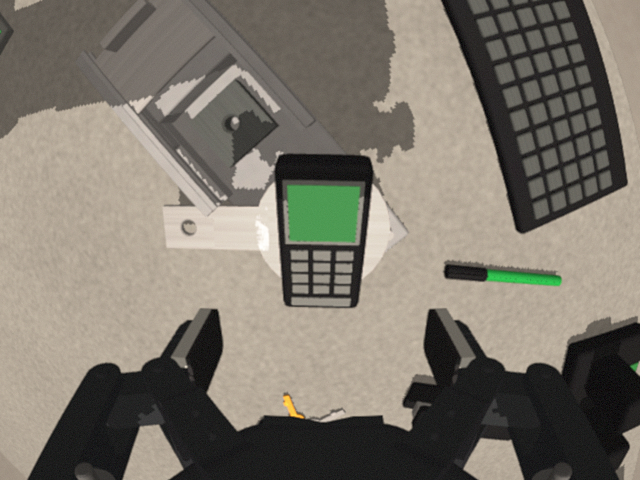

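The wrist picture shows the terminal centred and upright between the open fingers, the lock hole at (234, 123) and the arm hole at (190, 228).

```bash
python3 -c "
from h import *
c=np.load('w1.npz'); print(fish(c,234,123,.03),fish(c,190,228,.038))"
python3 -m handwheel '{"deltas":[[1,-0.05,0,0.7,0],[1,0,0,0.7,0],[1,0,0,0.7,0],[1,0,0,0.6,0],[1,0,0,0.5,0],[1,0,0,0,0]]}'
```

```text
[ 0.55273607 -0.04692301  0.03      ] [ 0.47889184 -0.10144466  0.038     ]
clock: 3.4
tcp_pos: [0.5736, -0.1534, 0.1181]
orientation: [-0.002, 0.856, 0.517, -0.001]
wrist_force: [-0.0, 0.6, 0.4]
finger_gap: 0.0854
grip_force: 0.0
```

```bash
python3 -m handwheel '{"deltas":[[0.4,0,0,0,0],[0.2,0,0,0,0],[0.2,0,0,0,0],[0.2,0,0,0,0],[0.2,0,0,0,0]]}' 30; python3 -c "
from h import *
go(.5745,-.154,.118,152)"
```

```text
clock: 4.03
tcp_pos: [0.5741, -0.1534, 0.121]
orientation: [-0.001, 0.855, 0.518, -0.0]
wrist_force: [-4.3, 2.2, 5.4]
finger_gap: 0.0615
grip_force: 36.5
tcp [ 0.5741 -0.1534  0.121 ] yhead -27.62 units [-0.009  0.016  0.076] roll 0.038 F [-4.3  2.2  5.4] gap 0.0615 grip 36.5 t 4.025
```

```bash
python3 -m handwheel '{"deltas":[[0.2,0,0,-0.05,0.3],[0.2,0,0,0,0.5],[0.2,0,0,0,0.5],[0.2,0,0,0,0.5],[0.2,0,0,0,0.5],[0.2,0,0,0,0.5],[0.2,0,0,0,0.5],[0.2,0,0,0,0.5],[0.2,0,0,0,0.5],[0.2,0,0,0,0.4],[0.2,0,0,0,0.2],[0.2,0,0,0,0],[0.2,0,0,0,0]]}'; python3 -c "
from h import *
go(.5745,-.154,.118,102.5)
c=optics.read_camera('top'); save('top2',c['frame']); np.savez('top2.npz',**c)
c=optics.read_camera('scene'); np.savez('s2.npz',**c)
w=optics.read_camera('wrist'); np.savez('w2.npz',**w)
a=cv2.resize(w['frame'],(400,300)); b=cv2.resize(c['frame'][190:300,225:385],(400,300),interpolation=cv2.INTER_CUBIC)
save('w2',np.vstack([a,b]))"
```

```text
clock: 5.65
tcp_pos: [0.5747, -0.1542, 0.1211]
orientation: [0.0, 0.993, 0.117, -0.0]
wrist_force: [2.8, -4.5, -15.2]
finger_gap: 0.0611
grip_force: 37.7
tcp [ 0.5747 -0.1542  0.1211] yhead -76.6 units [-0.004 -0.005  0.079] roll 0.090 F [  2.8  -4.5 -15.2] gap 0.0611 grip 37.7 t 5.65
```

View pics/w2.png

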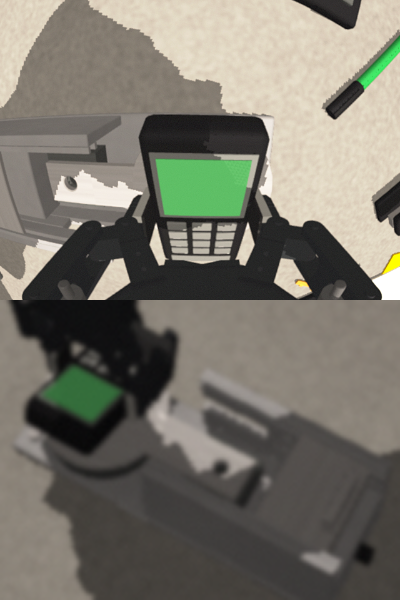

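The arm is now in the pocket, with its hole near wrist pixel (112, 294) and scene pixel (313, 251). I'll measure it precisely.

```bash
cat >> h.py <<'E'
def dark(c,u,v,r=8):
    g=c['frame'].astype(float).mean(2); u,v=int(round(u)),int(round(v)); w=g[v-r:v+r+1,u-r:u+r+1]
    t,m=cv2.threshold(w.astype(np.uint8),0,255,cv2.THRESH_BINARY_INV|cv2.THRESH_OTSU)
    n,l,st,ce=cv2.connectedComponentsWithStats(m); i=l[r,r]
    return (u-r+ce[i][0],v-r+ce[i][1],int(st[i,4]),st[i,:4].tolist()) if i else None
E
python3 - <<'E'
from h import *
S=np.array([.5745,-.1542])
def rep(n,p): d=p[:2]-S; print(n,p.round(4),np.hypot(*d).round(4),np.degrees(np.arctan2(d[1],d[0])).round(2))
t0,s0,w1,t2,s2,w2=[np.load(x+'.npz') for x in('top0','scene0','w1','top2','s2','w2')]
for n,c,u,v,z,f in(('L0 top',t0,327,234,.03,0),('L0 scene',s0,313,253,.03,0),('L0 w',w1,234,123,.03,1),('U0 top',t0,347,262,.038,0),('U0 sc',s0,317,213,.038,0),('U0 w',w1,190,228,.038,1),
  ('U2 sc',s2,313,251,.038,0),('U2 w',w2,112,294,.038,1)):
    b=dark(c,u,v,7); print(b)
    if b: rep(n,fish(c,b[0],b[1],z) if f else ray(c,b[0],b[1],z)[0])
E
```

```text
None
(np.float64(312.7073170731707), np.float64(252.9268292682927), 41, [3, 4, 8, 7])
L0 scene [ 0.5516 -0.0473  0.03  ] 0.1093 102.07
None
(np.float64(347.25), np.float64(262.25), 20, [5, 5, 5, 5])
U0 top [ 0.478  -0.1011  0.038 ] 0.1102 151.21
(np.float64(316.9), np.float64(213.03333333333333), 30, [4, 5, 7, 5])
U0 sc [ 0.4775 -0.1021  0.038 ] 0.1101 151.74
None
(np.float64(312.6814159292035), np.float64(254.44247787610618), 113, [0, 5, 15, 10])
U2 sc [ 0.5579 -0.0418  0.038 ] 0.1136 98.42
(np.float64(112.40865384615384), np.float64(293.61538461538464), 208, [0, 0, 15, 15])
U2 w [ 0.5505 -0.0462  0.038 ] 0.1107 102.54
```

```bash
python3 - <<'E'
from h import *
s2,w2,t2=[np.load(x+'.npz') for x in('s2','w2','t2' if 0 else 'top2')]
print(s2['frame'].mean(2)[243:260,303:324].round().astype(int)); print(w2['frame'].mean(2)[284:306,100:126].round().astype(int))
E
```

```text
[[166 166 165 166 166 167 168 168 166 162 154 143 130 116 100  86  77  73
   71  70  69]
 [165 165 166 165 165 165 165 166 166 167 166 162 157 148 135 118 101  87
   79  74  72]
 [164 166 166 165 164 164 163 164 164 165 166 167 166 164 159 150 136 118
  104  92  82]
 [164 166 168 167 166 165 164 162 162 162 162 163 165 167 167 165 159 150
  139 126 108]
 [164 165 167 167 167 166 165 160 156 152 151 153 158 162 165 166 167 166
  161 153 141]
 [162 163 165 165 166 166 161 150 136 125 122 127 139 151 160 163 165 166
  167 165 161]
 [158 162 162 162 164 162 152 129 104  88  83  89 108 134 153 160 162 163
  165 166 165]
 [153 160 162 160 160 155 139 107  75  57  52  58  82 117 146 159 161 160
  160 159 154]
 [139 153 153 148 144 138 120  88  57  40  38  45  71 112 143 158 159 152
  146 139 128]
 [120 134 129 117 112 106  94  72  50  39  39  50  80 118 145 151 144 130
  116 106  96]
 [ 95 103  98  90  85  82  78  69  58  53  61  79 102 125 136 130 114  99
   89  84  77]
 [ 78  81  80  79  79  79  77  74  71  71  85 103 115 116 109  99  89  83
   80  77  70]
 [ 70  73  75  76  78  78  78  7
[... 2112 characters left out ...]
05  97  90
   86  83  80  80 120 195 238 239]
 [236 235 234 233 228 217 207 183 142 115 107 108 106 108 108 108 111 105
  103  98  95 108 148 205 235 239]
 [236 234 234 235 230 224 217 209 185 142 118 107 106 107 108 108 108 110
  108 108 116 134 175 215 237 237]
 [235 236 235 236 235 232 225 217 211 187 159 133 115 107 102 109 107 105
  111 120 141 167 196 227 235 236]
 [235 236 237 236 236 237 232 226 219 208 199 180 156 134 124 119 119 123
  133 155 174 194 220 234 237 235]
 [234 234 233 235 235 235 236 233 226 217 210 204 198 188 174 169 166 169
  173 181 198 215 232 237 234 235]
 [233 233 233 233 235 233 235 235 232 229 224 217 208 203 197 192 189 195
  197 209 217 230 236 237 237 236]]
```

```bash
python3 - <<'E'
from h import *
S=np.array([.5745,-.1542])
def rep(n,p): d=p[:2]-S; print(n,p.round(4),np.hypot(*d).round(4),np.degrees(np.arctan2(d[1],d[0])).round(2))
w1,w2,s2=[np.load(x+'.npz') for x in('w1','w2','s2')]
for n,c,u,v,th in(('U0',w1,190,228,170),('U2',w2,112,294,165)):
    r=20; m=(c['frame'].mean(2)[v-r:v+r,u-r:u+r]<th).astype(np.uint8); nn,l,st,ce=cv2.connectedComponentsWithStats(m); i=l[r,r]
    k=max(cv2.findContours((l==i).astype(np.uint8),0,1)[0],key=len); e=cv2.fitEllipse(k); print(st[i],e)
    rep(n,fish(c,u-r+e[0][0],v-r+e[0][1],.038))
rep('U2s',ray(s2,312.8,251.3,.038)[0])
print(w1['frame'].mean(2)[112:134,222:248].round().astype(int))
E
```

```text
[   0    0   40   40 1435] ((19.5, 19.5), (46.15950012207031, 46.15950012207031), 0.0)
U0 [ 0.4787 -0.1009  0.038 ] 0.1096 150.89
[  0   0  35  30 678] ((17.461225509643555, 12.21284294128418), (31.01728630065918, 34.98115539550781), 109.11170959472656)
U2 [ 0.5544 -0.0444  0.038 ] 0.1116 100.38
U2s [ 0.5523 -0.0465  0.038 ] 0.11 101.63
[[101 104 100 102 100 101 103 103 104 103 105 107 104 105 109 109 109 105
  108 103  99  83  65  63  58  59]
 [105 103 103 103 104 101 100  99  99  99  99 100 101 104 105 106 108 106
   98  81  75  67  58  64  58  58]
 [102 103 104 103  99  95  91  89  87  88  88  91  93  97 102 106 105  88
   77  64  60  54  61  59  64  62]
 [105 103 101 101  93  88  88  83  81  82  77  77  85  91  93  98  93  69
   59  58  60  58  58  57  62  60]
 [106 103  95  88  87  82  79  74  67  63  67  79 101 105  98  93  85  62
   61  62  61  58  58  62  60  59]
 [102 100  92  86  87  78  66  56  50  55  82 123 150 151 135 107  79  56
   58  63  59  60  58  60  60  60]
 [104  90  88  85  76  64  49  44  42  68 118 168 187 182 173 140  86  52
   54  55  64  60  63  56  59  59
[... 937 characters left out ...]
00  74  58
   55  54  58  60  59  58  61  59]
 [ 96  85  82  79  60  47  46  43  37  46  69  89 102 107 103  81  60  55
   57  58  56  59  58  59  63  60]
 [104  88  83  80  69  57  54  48  43  40  48  64  84  96  87  68  57  55
   59  60  60  57  63  61  61  56]
 [106  96  84  79  74  67  65  59  54  50  50  53  66  71  65  56  60  61
   55  56  62  55  57  56  60  62]
 [105 104  95  90  76  74  74  70  70  69  68  67  60  58  56  55  58  59
   58  62  60  57  59  58  59  59]
 [105 105 106 103  92  87  86  80  81  76  74  67  54  61  56  58  59  56
   59  56  59  60  58  57  59  58]
 [105 104 105 106 104  99  96  92  90  84  67  58  59  59  56  60  59  60
   59  58  58  58  60  60  59  58]]
```

```bash
python3 -m handwheel '{"deltas":[[0.2,0,0,0,0.05],[0.2,0,0,0,0],[0.2,0,0,0,0],[0.45,0,0,0,0],[0.7,0,0,0,0],[1,0,0,0,0],[1,0,0,-0.5,0],[1,0,0,-0.8,0],[1,0,0,-0.8,0],[1,0,0,-0.8,0],[1,0,0,0,0]]}'; python3 -c "
from h import *
go(.4717,-.0654,.2)"
```

```text
clock: 7.18
tcp_pos: [0.5768, -0.1543, 0.2426]
orientation: [0.002, 0.994, 0.113, 0.004]
wrist_force: [1.0, 0.6, -0.5]
finger_gap: 0.0854
grip_force: 0.0
tcp [ 0.5768 -0.1543  0.2426] yhead -77.06 units [-2.07  -2.759  1.038]  F [ 1.   0.6 -0.5] gap 0.0854 grip 0.0 t 7.175
```

```bash
python3 -m handwheel '{"deltas":[[1,-0.6,-0.8,0.1,0],[1,-0.6,-0.8,0.3,0],[1,-0.6,-0.8,0.3,0],[1,-0.27,-0.36,0.3,0],[1,0,0,0,0],[1,0,0,0,0]]}'; python3 -c "
from h import *
go(.4717,-.0654,.2)
w=optics.read_camera('wrist'); np.savez('w3.npz',**w); print(w['origin'],rot(w['attitude'])[:,2])
f=240/np.tan(np.radians(w['vfov'])/2)
# pixel of L
p=rot(w['attitude']).T@(np.array([.5517,-.0471,.038])-w['origin']); a=np.arctan2(np.hypot(*p[:2]),p[2]); q=p[:2]/np.hypot(*p[:2])*a*f+[w['cx'],w['cy']]; print(q)
u,v=q.round().astype(int); s=w['frame'][max(0,v-60):v+60,max(0,u-80):u+80]; print(max(0,v-60),max(0,u-80),s.shape)
save('w3',cv2.resize(s,None,fx=5,fy=5,interpolation=cv2.INTER_CUBIC))
t=optics.read_camera('top'); np.savez('top3.npz',**t); t=optics.read_camera('scene'); np.savez('s3.npz',**t)
"
```

```text
clock: 7.92
tcp_pos: [0.4706, -0.0652, 0.1985]
orientation: [0.0, 0.994, 0.112, 0.001]
wrist_force: [0.0, -0.9, 0.0]
finger_gap: 0.0854
grip_force: 0.0
tcp [ 0.4706 -0.0652  0.1985] yhead -77.09 units [ 0.026  0.01  -0.038]  F [ 0.  -0.9  0. ] gap 0.0854 grip 0.0 t 7.925
[ 0.55003554 -0.04603141  0.26904753] [-0.30550839 -0.07074321 -0.9495578 ]
[324.88443871 119.37247325]
59 245 (120, 160, 3)
```

View pics/w3.png

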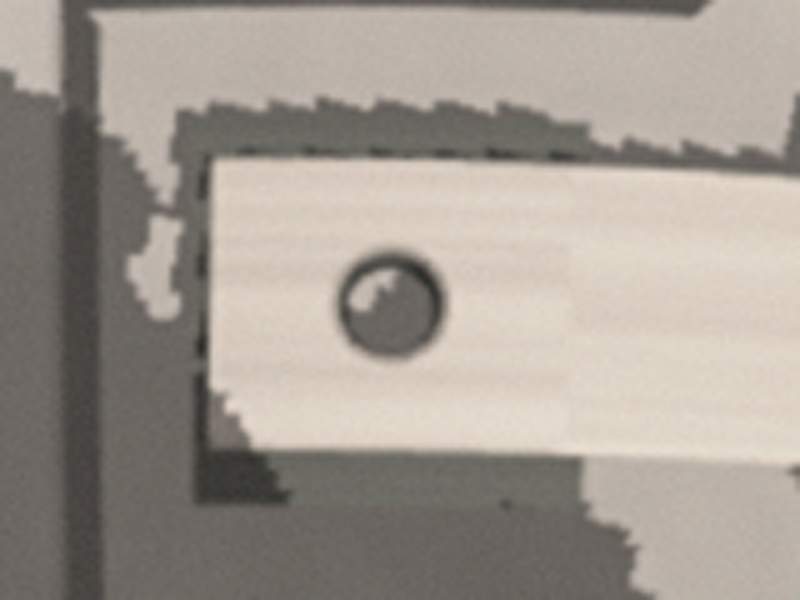

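The arm hole is centred at crop (390, 303), which is wrist pixel (322.6, 119.2). The hole floor is visible nearly concentrically through it, so the two holes line up to about 0.5 mm.

```bash
python3 -c "
from h import *
w=np.load('w3.npz'); p=fish(w,322.6,119.2,.038); print('U3',p)
s=np.load('s3.npz'); b=dark(s,312,251,7); print(b, b and ray(s,b[0],b[1],.038))
t=np.load('top3.npz'); b=dark(t,327,233,5); print(b, b and ray(t,b[0],b[1],.038)); print(ray(t,327,234,.038))
go(.6053,.3023,.2,86.2)"
```

```text
U3 [ 0.55149257 -0.04571603  0.038     ]
(np.float64(312.65625), np.float64(251.40625), 32, [5, 5, 7, 6]) [[ 0.55270234 -0.04654915  0.038     ]]
None None
[[ 0.55071784 -0.04780903  0.038     ]]
tcp [ 0.4707 -0.0655  0.1984] yhead -77.13 units [ 5.329 -8.214 -0.04 ] roll 1.667 F [ 0.2  0.3 -0.4] gap 0.0852 grip 0.0 t 8.075
```

```bash
python3 -m handwheel '{"deltas":[[1,0.53,-0.82,0,0],[1,0.53,-0.82,0,0],[1,0.53,-0.82,0,0],[1,0.53,-0.82,0,0],[1,0.53,-0.82,0,0],[1,0.53,-0.82,0,0],[1,0.53,-0.82,0,0],[1,0.53,-0.82,0,0],[1,0.53,-0.82,0,0],[1,0.53,-0.82,0,0],[1,0,0,0,0.83],[1,0,0,0,0.83],[1,0,0,0,0],[1,0,0,0,0]]}'; python3 -c "
from h import *
go(.6053,.3023,.116,86.2)
w=optics.read_camera('wrist'); np.savez('w4.npz',**w); save('w4',w['frame'])"
```

```text
clock: 9.82
tcp_pos: [0.6259, 0.1875, 0.1982]
orientation: [-0.043, 0.997, 0.069, -0.01]
wrist_force: [-0.6, 0.0, -0.0]
finger_gap: 0.0852
grip_force: 0.0
tcp [0.6259 0.1875 0.1982] yhead -82.13 units [-0.084 -2.721  2.305] roll 1.167 F [-0.6  0.  -0. ] gap 0.0852 grip 0.0 t 9.825
```

View pics/w4.png

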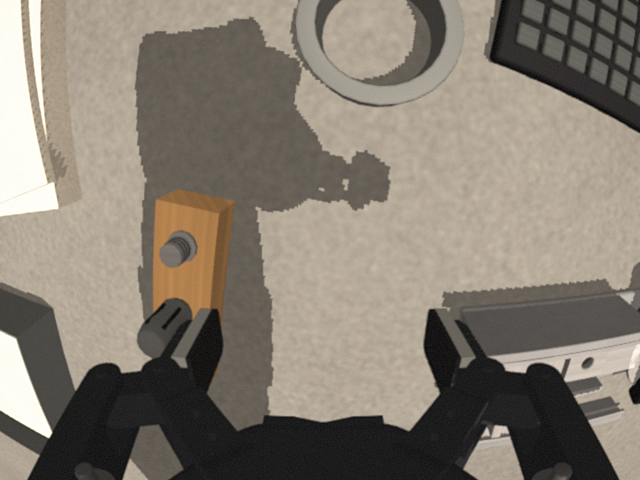

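The pin is seen ungrasped at wrist pixel (177, 248) in the block's end hole, with a driver at (165, 325). The arm fell short of the commanded point, so I'll let it settle and check the tilt.

```bash
python3 -m handwheel '{"deltas":[[1,0,0,0,0],[1,0,0,0,0]]}'; python3 -c "
from h import *
s=status.get_state(); print(s['joint_pos'].round(3),rot(s['orientation']).round(3)); go(.6053,.3023,.2,86.2)"
```

```text
clock: 10.12
tcp_pos: [0.6251, 0.1888, 0.1984]
orientation: [-0.043, 0.997, 0.07, -0.01]
wrist_force: [0.2, -0.8, 0.2]
finger_gap: 0.0854
grip_force: 0.0
[0.14  0.514 0.086 1.158 0.088 3.141] [[ 0.99   0.138 -0.026]
 [ 0.14  -0.986  0.085]
 [-0.014 -0.088 -0.996]]
tcp [0.6251 0.1888 0.1984] yhead -82.01 units [-0.092 -2.871  0.213] roll 1.179 F [ 0.2 -0.8  0.2] gap 0.0854 grip 0.0 t 10.125
```

```bash
python3 -m handwheel '{"deltas":[[1,0,0,0,-1],[1,0,0,0,-1],[1,0,0,0,-1],[1,0,0,0,-1],[1,0,0,0,-1],[1,0,0,0,-1],[1,0,0,0,-1],[1,0,0,0,-1],[1,0,0,0,-1],[1,0,0,0,-1],[1,0,0,0,-1],[1,0,0,0,-1],[1,0,0,0,-1],[1,0,0,0,-1],[1,0,0,0,-1],[1,0,0,0,-1],[1,0,0,0,-1],[1,0,0,0,0]]}'; python3 -c "
from h import *
s=status.get_state(); print(s['joint_pos'].round(3),rot(s['orientation']).round(3)); go(.6053,.3023,.2,86.2)"
```

```text
clock: 12.38
tcp_pos: [0.6252, 0.1884, 0.1984]
orientation: [-0.014, 0.018, 0.999, 0.042]
wrist_force: [-0.4, -0.3, -0.5]
finger_gap: 0.0853
grip_force: 0.0
[0.139 0.514 0.086 1.158 0.088 0.175] [[-0.999  0.038 -0.026]
 [ 0.036  0.996  0.085]
 [ 0.03   0.084 -0.996]]
tcp [0.6252 0.1884 0.1984] yhead 87.81 units [0.599 2.82  0.214] roll 0.161 F [-0.4 -0.3 -0.5] gap 0.0853 grip 0.0 t 12.375
```

Joint 6 hit its range limit, and that baked in a sideways tilt of about 5° (joint 5 = 0.088). I'll undo it in free air by going to the opposite joint 6 limit, where a roll past the limit should drive joint 5 the other way.

```bash
python3 -m handwheel '{"deltas":[[1,0,0,0,-1],[1,0,0,0,-1],[1,0,0,0,-1],[1,0,0,0,-1],[1,0,0,0,-1],[1,0,0,0,-1],[1,0,0,0,-1],[1,0,0,0,-1],[1,0,0,0,-1],[1,0,0,0,-1],[1,0,0,0,-1],[1,0,0,0,-1],[1,0,0,0,-1],[1,0,0,0,-1],[1,0,0,0,-1],[1,0,0,0,-1],[1,0,0,0,-1],[1,0,0,0,-1],[1,0,0,0,-1],[1,0,0,0,-0.5]]}'; python3 -c "
from h import *
s=status.get_state(); print(s['joint_pos'].round(3),rot(s['orientation']).round(3)); go(.6053,.3023,.2,86.2)"
```

```text
clock: 14.88
tcp_pos: [0.621, 0.2116, 0.1984]
orientation: [-0.034, 0.996, 0.088, -0.007]
wrist_force: [0.3, 0.9, -0.4]
finger_gap: 0.0855
grip_force: 0.0
[ 0.182  0.516  0.09   1.152  0.069 -3.136] [[ 0.984  0.175 -0.019]
 [ 0.176 -0.982  0.066]
 [-0.007 -0.069 -0.998]]
tcp [0.621  0.2116 0.1984] yhead -79.9 units [ 0.012 -2.298  0.117] roll 1.390 F [ 0.3  0.9 -0.4] gap 0.0855 grip 0.0 t 14.875
```

```bash
python3 -m handwheel '{"deltas":[[1,0,0,0,-1],[1,0,0,0,-1],[1,0,0,0,0]]}'; python3 -c "
from h import *
s=status.get_state(); print(s['joint_pos'].round(3),rot(s['orientation'])[:,2].round(3)); go(.6053,.3023,.2,86.2)"
```

```text
clock: 15.25
tcp_pos: [0.5876, 0.3101, 0.1986]
orientation: [0.001, 0.984, 0.18, 0.004]
wrist_force: [0.8, -0.7, -0.1]
finger_gap: 0.0857
grip_force: 0.0
[ 0.366  0.525  0.108  1.146 -0.004 -3.137] [ 0.008 -0.001 -1.   ]
tcp [0.5876 0.3101 0.1986] yhead -69.27 units [ 0.344  0.34  -0.031] roll 2.453 F [ 0.8 -0.7 -0.1] gap 0.0857 grip 0.0 t 15.25
```

Tilt is now under 0.5°. I'll roll to the grasp heading that keeps joint 6 mid-range.

```bash
python3 -m handwheel '{"deltas":[[1,0.344,0.34,0,1],[1,0,0,0,1],[1,0,0,0,1],[1,0,0,0,1],[1,0,0,0,1],[1,0,0,0,1],[1,0,0,0,1],[1,0,0,0,1],[1,0,0,0,1],[1,0,0,0,1],[1,0,0,0,1],[1,0,0,0,1],[1,0,0,0,1],[1,0,0,0,1],[1,0,0,0,1],[1,0,0,0,1],[1,0,0,0,1],[1,0,0,0,1],[1,0,0,0,1],[1,0,0,0,1]]}'; python3 -m handwheel '{"deltas":[[1,0,0,0,0.45],[1,0,0,0,0]]}';python3 -c "
from h import *
s=status.get_state(); print(s['joint_pos'].round(3),rot(s['orientation'])[:,2].round(3)); go(.6053,.3023,.116,86.2)"
```

```text
clock: 17.75
tcp_pos: [0.6077, 0.2973, 0.1987]
orientation: [0.004, 0.0, 1.0, -0.001]
wrist_force: [-1.3, -0.5, 0.1]
finger_gap: 0.0853
grip_force: 0.0
clock: 18.0
tcp_pos: [0.6077, 0.2975, 0.1987]
orientation: [0.004, 0.036, 0.999, -0.001]
wrist_force: [0.2, -0.4, 0.5]
finger_gap: 0.085
grip_force: 0.0
[ 0.338  0.549  0.147  1.162 -0.004  0.409] [ 0.009 -0.002 -1.   ]
tcp [0.6077 0.2975 0.1987] yhead 85.92 units [0.086 0.118 2.067] roll -0.028 F [ 0.2 -0.4  0.5] gap 0.085 grip 0.0 t 18.0
```

```bash
python3 -m handwheel '{"deltas":[[1,0.086,0.118,0.4,0],[1,0,0,0.5,0],[1,0,0,0.5,0],[1,0,0,0.45,0],[1,0,0,0.2,0],[1,0,0,0,0],[0,0,0,0,0],[-0.7,0,0,0,0],[-0.7,0,0,0,0],[-0.7,0,0,0,0],[-0.7,0,0,0,0],[-0.7,0,0,0,0]]}' 40; python3 -c "
from h import *
go(.6053,.3023,.116,86.2)"
```

```text
clock: 19.5
tcp_pos: [0.6051, 0.303, 0.1172]
orientation: [0.005, 0.035, 0.999, -0.001]
wrist_force: [-1.2, -2.1, 4.5]
finger_gap: 0.0158
grip_force: 39.0
tcp [0.6051 0.303  0.1172] yhead 86.04 units [-0.005 -0.016  0.031] roll -0.016 F [-1.2 -2.1  4.5] gap 0.0158 grip 39.0 t 19.5
```

```bash
python3 -m handwheel '{"deltas":[[-0.7,0,0,-0.2,0],[-0.7,0,0,-0.5,0],[-0.7,0,0,-0.6,0],[-0.7,0,0,-0.6,0],[-0.7,0,0,-0.6,0],[-0.7,0,0,0,0]]}'; python3 -c "
from h import *
go(.5518,-.0466,.2178,102.5)
s=optics.read_camera('scene'); np.savez('s5.npz',**s); save('s5',cv2.resize(s['frame'][270:480,340:580],None,fx=3,fy=3))
t=optics.read_camera('top'); np.savez('top5.npz',**t)"
```

```text
clock: 20.25
tcp_pos: [0.6051, 0.3038, 0.2189]
orientation: [0.006, 0.034, 0.999, 0.0]
wrist_force: [0.2, -0.2, -0.2]
finger_gap: 0.0161
grip_force: 39.1
tcp [0.6051 0.3038 0.2189] yhead 86.06 units [ 7.270e-01 -8.831e+00  8.000e-03] roll -1.644 F [ 0.2 -0.2 -0.2] gap 0.0161 grip 39.1 t 20.25
```

View pics/s5.png

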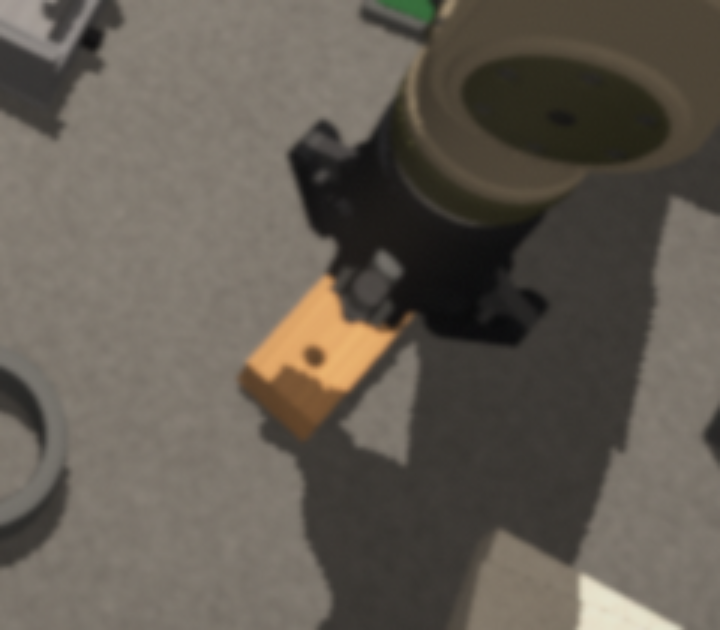

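The block hole is now empty at crop (313, 356), so the pin is in the gripper. I'll use that hole to cross-check the pin's offset from the TCP.

```bash
python3 -c "
from h import *
s=np.load('s5.npz'); b=dark(s,444,388,5); print(b); print(ray(s,b[0] if b else 444,b[1] if b else 388.3,.036))"
python3 -m handwheel '{"deltas":[[-0.7,0.08,-0.88,0,0],[-0.7,0.08,-0.88,0,0],[-0.7,0.08,-0.88,0,0],[-0.7,0.08,-0.88,0,0],[-0.7,0.08,-0.88,0,0],[-0.7,0.08,-0.88,0,0],[-0.7,0.08,-0.88,0,0],[-0.7,0.08,-0.88,0,0],[-0.7,0.08,-0.88,0,0],[-0.7,0,-0.88,0,0],[-0.7,0,0,0,-0.8],[-0.7,0,0,0,-0.8],[-0.7,0,0,0,0]]}';python3 -c "
from h import *
go(.5518,-.0466,.155,102.5); print(rot(status.get_state()['orientation'])[:,2])"
```

```text
(np.float64(444.22222222222223), np.float64(388.27777777777777), 36, [2, 2, 7, 7])
[[0.6052504  0.30112386 0.036     ]]
clock: 21.98
tcp_pos: [0.5503, -0.0459, 0.2152]
orientation: [0.003, -0.104, 0.995, -0.001]
wrist_force: [-0.8, -0.4, -1.4]
finger_gap: 0.016
grip_force: 39.2
tcp [ 0.5503 -0.0459  0.2152] yhead 101.95 units [-0.024 -0.021  1.506] roll -0.055 F [-0.8 -0.4 -1.4] gap 0.016 grip 39.2 t 21.975
[ 6.09912200e-03 -7.09597605e-04 -9.99981148e-01]
```

```bash
python3 -m handwheel '{"deltas":[[-0.7,-0.03,0,0.5,0],[-0.7,0,0,0.5,0],[-0.7,0,0,0.5,0],[-0.7,0,0,0,0]]}'>/dev/null;python3 -c "
from h import *
go(.5515,-.0457,.119,102.5)"; python3 -m handwheel '{"deltas":[[-0.7,0,0,0.15,0],[-0.7,0,0,0.15,0],[-0.7,0,0,0.15,0],[-0.7,0,0,0,0]]}';python3 -c "
from h import *
go(.5515,-.0457,.119,102.5)"
```

```text
tcp [ 0.5511 -0.0452  0.1545] yhead 101.95 units [-0.004 -0.013  0.887] roll -0.055 F [-0.4  0.2 -0.6] gap 0.0159 grip 39.3 t 22.475
clock: 22.98
tcp_pos: [0.5526, -0.0458, 0.1383]
orientation: [0.004, -0.105, 0.994, -0.001]
wrist_force: [-0.5, 1.2, -0.2]
finger_gap: 0.0161
grip_force: 39.2
tcp [ 0.5526 -0.0458  0.1383] yhead 102.04 units [0.031 0.009 0.482] roll -0.046 F [-0.5  1.2 -0.2] gap 0.0161 grip 39.2 t 22.975
```

```bash
python3 -m handwheel '{"deltas":[[-0.7,0,0,0.12,0],[-0.7,0,0,0.12,0],[-0.7,0,0,0.12,0],[-0.7,0,0,0,0]]}';python3 -c "
from h import *
go(.5515,-.0457,.119,102.5)"
```

```text
clock: 23.48
tcp_pos: [0.5524, -0.0458, 0.1235]
orientation: [0.003, -0.105, 0.994, -0.001]
wrist_force: [-2.3, -0.5, -2.2]
finger_gap: 0.0159
grip_force: 39.2
tcp [ 0.5524 -0.0458  0.1235] yhead 102.04 units [0.022 0.008 0.113] roll -0.046 F [-2.3 -0.5 -2.2] gap 0.0159 grip 39.2 t 23.475
```

```bash
python3 -m handwheel '{"deltas":[[-0.7,0,0,0.07,0],[-0.7,0,0,0.06,0],[-0.7,0,0,0,0]]}';python3 -m handwheel '{"deltas":[[-0.7,0,0,0.06,0],[-0.7,0,0,0,0]]}'
```

```text
clock: 23.85
tcp_pos: [0.5526, -0.0459, 0.1194]
orientation: [0.004, -0.105, 0.994, -0.001]
wrist_force: [-6.2, -1.3, 4.3]
finger_gap: 0.0164
grip_force: 39.9
clock: 24.1
tcp_pos: [0.5527, -0.0459, 0.1192]
orientation: [0.004, -0.105, 0.994, -0.002]
wrist_force: [-10.7, -0.6, 20.2]
finger_gap: 0.0158
grip_force: 41.3
```

```bash
python3 -m handwheel '{"deltas":[[-0.4,0,0,0,0],[-0.1,0,0,0,0],[-0.1,0,0,0,0],[-0.1,0,0,-0.4,0],[-0.1,0,0,-0.7,0],[-0.1,0,0,-0.7,0],[-0.1,0,0,-0.6,0],[-0.1,0,0,0,0]]}'; python3 -c "
from h import *
d=np.array([-.2164,.9763]); S=np.array([.5747,-.1535]); q=S+.222*d
go(*q,.15,102.5); print(q)
w=optics.read_camera('wrist'); np.savez('w6.npz',**w); t=optics.read_camera('scene'); np.savez('s6.npz',**t)
top=optics.read_camera('top'); np.savez('top6.npz',**top)
s=status.get_state(); print(s['joint_pos'].round(3))
P=pts(t); Z=P[...,2]
m=(np.hypot(P[...,0]-.5518,P[...,1]+.0466)<.02)&(Z>.045)&(Z<.1); print(m.sum(),np.median(P[m],0),np.percentile(Z[m],[5,50,90,98]))
P2=pts(top); m=(np.hypot(P2[...,0]-.5518,P2[...,1]+.0466)<.02); print('top z',np.percentile(P2[m][:,2],[5,50,95]))
P2=pts(np.load('top0.npz'));Z=P2[...,2]; m=(Z>.078)&(Z<.1); m[:,:270]=0;m[:,300:]=0;m[:200]=0;m[280:]=0; print('tab',m.sum(),np.median(P2[m],0))
save('w6',np.hstack([cv2.resize(w['frame'],(400,300)),cv2.resize(t['frame'][190:300,225:385],(400,300),interpolation=cv2.INTER_CUBIC)]))
"
```

```text
clock: 25.1
tcp_pos: [0.5538, -0.046, 0.2157]
orientation: [0.007, -0.105, 0.994, -0.002]
wrist_force: [0.5, 0.5, -0.3]
finger_gap: 0.0386
grip_force: 0.0
tcp [ 0.5538 -0.046   0.2157] yhead 102.05 units [0.116 2.822 1.627] roll -0.045 F [ 0.5  0.5 -0.3] gap 0.0386 grip 0.0 t 25.1
[0.5266592 0.0632386]
[-2.280e-01  3.110e-01 -1.860e-01  1.066e+00  1.000e-03 -4.380e-01]
85 [ 0.55483856 -0.04529603  0.05845336] [0.04716011 0.05845336 0.06094654 0.06148056]
top z [0.62017626 0.62346705 0.62617738]
tab 58 [0.52940524 0.05454889 0.08335918]
```

View pics/w6.png

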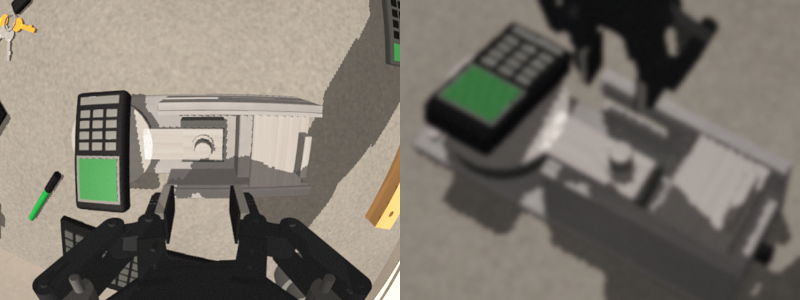

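The pin stands home in the arm, and its knob top measures about 59–60 mm by depth. The terminal is square on the stand and the cover tab is at wrist pixel ~(483, 248). I'll cross-check the tab position.

```bash
python3 -c "
from h import *
d=np.array([-.2164,.9763]); S=np.array([.5747,-.1535])
w=np.load('w6.npz'); t=np.load('top0.npz')
for p in (fish(w,483,248,.084),ray(t,287.6,239.6,.084)[0]): print(p.round(4),((p[:2]-S)@d).round(4))
P=pts(np.load('s6.npz')); Z=P[...,2]; r=(P[...,:2]-S); y=r@d; x=r@np.array([.9763,.2164]); m=(abs(x)<.022)&(y>.14)&(y<.24)&(Z>.076)&(Z<.092); print(m.sum(),np.percentile(y[m],[5,25,50,75,95]),np.percentile(x[m],[5,50,95]))
"
```

```text
[0.5269 0.0491 0.084 ] 0.2081
[0.5307 0.0508 0.084 ] 0.2089
103 [0.20675346 0.2087689  0.21129881 0.21332962 0.21440867] [-0.01933462  0.00085986  0.02052085]
```

```bash
python3 -m handwheel '{"deltas":[[0,0,0.7,0,0],[0,0,0.7,0,0],[0,0,0.7,0,0],[0,0,0.4,0,0],[0,0,0,0,0]]}' >/dev/null; python3 -c "
from h import *
go(.5293,.0515,.1445,102.5)"
```

```text
tcp [0.5309 0.0528 0.2118] yhead 102.15 units [ 0.058 -0.017  1.682] roll -0.035 F [ 0.3  0.4 -0.7] gap 0.0426 grip 0.0 t 25.875
```

```bash
python3 -m handwheel '{"deltas":[[0,0.05,-0.02,0.5,0],[0,0,0,0.5,0],[0,0,0,0.4,0],[0,0,0,0.27,0],[0,0,0,0,0],[-0.5,0,0,0,0],[-0.9,0,0,0,0],[-0.9,0,0,0,0],[-0.9,0,0,0,0],[-0.9,0,0,0,0]]}' 25; python3 -c "
from h import *
go(.5293,.0515,.1445,102.5)
d=np.array([-.2164,.9763]); S=np.array([.5747,-.1535]); print((status.get_state()['tcp_pos'][:2]-S)@d)"
```

```text
clock: 27.12
tcp_pos: [0.5307, 0.051, 0.1463]
orientation: [0.005, -0.105, 0.994, -0.001]
wrist_force: [-0.7, 0.6, 5.9]
finger_gap: 0.0071
grip_force: 28.6
tcp [0.5307 0.051  0.1463] yhead 102.07 units [0.031 0.021 0.046] roll -0.043 F [-0.7  0.6  5.9] gap 0.0071 grip 28.6 t 27.125
0.20913225851813289
```

```bash
python3 -m handwheel '{"deltas":[[-0.9,0,-0.1,-0.03,0],[-0.9,0,-0.3,0,0],[-0.9,0,-0.3,0,0],[-0.9,0,-0.3,0,0],[-0.9,0,-0.3,0,0],[-0.9,0,-0.2,0,0],[-0.9,0,-0.1,0,0],[-0.9,0,0,0,0]]}'; python3 -m handwheel '{"deltas":[[-0.9,0,-0.1,0,0],[-0.9,0,-0.05,0,0],[-0.9,0,0,0,0]]}'
```

```text
clock: 28.12
tcp_pos: [0.5446, -0.013, 0.1465]
orientation: [0.005, -0.104, 0.995, -0.001]
wrist_force: [6.9, -0.1, -6.2]
finger_gap: 0.0073
grip_force: 27.1
clock: 28.5
tcp_pos: [0.5458, -0.0184, 0.1465]
orientation: [0.005, -0.105, 0.994, -0.001]
wrist_force: [5.3, 2.1, -6.6]
finger_gap: 0.0077
grip_force: 27.1
```

```bash
python3 -m handwheel '{"deltas":[[-0.9,0,-0.05,0,0],[-0.9,0,0,0,0]]}'; python3 -m handwheel '{"deltas":[[-0.9,0,-0.05,0,0],[-0.9,0,0,0,0]]}';python3 -m handwheel '{"deltas":[[-0.9,0,-0.05,0,0],[-0.9,0,0,0,0]]}'
```

```text
clock: 28.75
tcp_pos: [0.5461, -0.02, 0.1465]
orientation: [0.005, -0.105, 0.994, -0.001]
wrist_force: [5.4, 3.0, -6.3]
finger_gap: 0.0071
grip_force: 27.1
clock: 29.0
tcp_pos: [0.5461, -0.0204, 0.1465]
orientation: [0.005, -0.105, 0.994, 0.001]
wrist_force: [6.0, 9.0, -4.1]
finger_gap: 0.0067
grip_force: 27.3
clock: 29.25
tcp_pos: [0.5462, -0.0208, 0.1465]
orientation: [0.005, -0.106, 0.994, 0.003]
wrist_force: [4.4, 15.6, -3.3]
finger_gap: 0.007
grip_force: 27.5
```

```bash
python3 -m handwheel '{"deltas":[[-0.9,0,-0.05,0,0],[-0.5,0,0,0,0],[-0.2,0,0,0,0],[-0.1,0,0,0,0],[-0.1,0,0,-0.3,0],[-0.1,0,0,-0.7,0],[-0.1,0,0,-0.7,0],[-0.1,0,0,-0.7,0],[-0.1,0.5,0.5,-0.3,0],[-0.1,1,0.5,0,0],[-0.1,1,0.5,0,0],[-0.1,1,0.5,0,0],[-0.1,0,0,0,0]]}'; python3 -c "
from h import *
d=np.array([-.2164,.9763]); e=np.array([.9763,.2164]); S=np.array([.5747,-.1535])
for n in('scene','top'):
    c=optics.read_camera(n); np.savez(n+'7.npz',**c); P=pts(c); Z=P[...,2]; r=P[...,:2]-S; y=r@d; x=r@e
    m=(abs(x)<.022)&(y>.1)&(y<.24)&(Z>.076)&(Z<.095); print(n,'tab',m.sum(),np.percentile(y[m],[5,25,50,75,95]).round(4) if m.any() else 0)
    m=(abs(x)<.03)&(y>.05)&(y<.24)
    for a in np.arange(.06,.24,.01):
        k=m&(abs(y-a)<.005); print(round(a,2),(np.median(Z[k])*1000).round() if k.any() else None,end='; ')
    k=(np.hypot(*r.transpose(2,0,1))<.09)&(Z>.055)&(Z<.1); print('term',cv2.minAreaRect((P[k][:,:2]*1e3).astype(np.float32)))
t0,t7=np.load('top0.npz'),np.load('top7.npz'); q=np.array([[193,211],[188,232],[187,253],[240,152],[420,178],[450,280],[470,212],[225,325]]); 
print([int(np.abs(t0['frame'][v-12:v+12,u-12:u+12].astype(int)-t7['frame'][v-12:v+12,u-12:u+12]).mean()) for u,v in q])
"
```

```text
clock: 30.88
tcp_pos: [0.3889, 0.0243, 0.2543]
orientation: [0.004, -0.105, 0.994, -0.001]
wrist_force: [-0.1, -0.4, 0.7]
finger_gap: 0.0382
grip_force: 0.0
scene tab 101 [0.1313 0.1333 0.1356 0.1379 0.1392]
0.06 37.0; 0.07 38.0; 0.08 66.0; 0.09 66.0; 0.1 66.0; 0.11 66.0; 0.12 66.0; 0.13 69.0; 0.14 66.0; 0.15 39.0; 0.16 40.0; 0.17 39.0; 0.18 40.0; 0.19 39.0; 0.2 39.0; 0.21 39.0; 0.22 40.0; 0.23 28.0; term ((572.2698364257812, -124.6058349609375), (120.47056579589844, 122.17068481445312), 11.986618995666504)
top tab 54 [0.1339 0.1354 0.1375 0.1395 0.1409]
0.06 36.0; 0.07 36.0; 0.08 36.0; 0.09 67.0; 0.1 67.0; 0.11 67.0; 0.12 67.0; 0.13 67.0; 0.14 75.0; 0.15 12.0; 0.16 40.0; 0.17 40.0; 0.18 39.0; 0.19 40.0; 0.2 40.0; 0.21 40.0; 0.22 40.0; 0.23 40.0; term ((570.6397094726562, -124.05538177490234), (123.46710205078125, 120.3033218383789), 12.089263916015625)
[4, 0, 0, 0, 0, 0, 1, 35]
```

```bash
python3 -c "
from h import *
a,b=np.load('scene0.npz'),np.load('scene7.npz')
for c in(a,b):
    f=c['frame'].astype(int); m=(f[...,1]-f[...,0]>30); m[:,:455]=0;m[:,520:]=0;m[:220]=0;m[300:]=0; v,u=np.nonzero(m); print(len(u),u.mean(),v.mean())
from workcell import hand_in; print(hand_in())"
```

```text
343 482.96209912536443 271.4606413994169
371 482.822102425876 271.46091644204853
the job is handed in; nothing more can be done
None
```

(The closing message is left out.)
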